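# Crank up the heating bath

### The job

Fit the loose crank fully home on the square brass shaft end of the bath lift, then wind it clockwise by its red knob, turn after turn, until the heating bath has come up against its top stop. Feel for the square and for the stop and do not force either; leave the crank sitting on the shaft and do not bump the lift or disturb the bottle, jar and beaker.

Things in the scene. Friction and masses are not known exactly. Their poses are not given: they have to be found in the camera images.
- lift: Fixed bath lift, yawed a little. Origin on the bench below the crank shaft's axis, z up. Grey base plate 160 x 580 x 15 mm from y = +55 to -525 mm. At the origin a blue gearbox 75 x 75 mm, 58 mm high, with a dark collar (radius 24 mm) up to 60 mm; the brass shaft end rises from it. Bath (radius 72 mm) at y = -270 mm, then motor head and white tower, up to 0.31 m high.
- shaft_top (a point): Centre of the top of the upright brass shaft end, 82 mm above the bench: a square of 14 mm side, 22 mm long, its last 2 mm tapering to 12 mm. This point has the lift's axes: the square's own turning angle differs each time and is NOT reported, so look or feel for it. The shaft takes 0.15 to 0.2 N m to turn and stays where it is left.
- flask_bottom (a point): Lowest point of the fixed amber glass flask (radius 45 mm) above the bath; keep clear of it.
- bath (a joint): How far the bath is raised (m): 0 at the bottom, 0 to 10 mm at the start. One clockwise turn of the shaft (seen from above) lifts it 14 mm. A hard stop ends the travel 1.5 to 2.2 turns from the start; it is felt as a sudden rise of the turning force.
- crank: Loose steel crank, 230 to 370 g, standing on its hub. Origin at the centre of the hub's underside, z up. Hub: square block 30 x 30 mm, 40 mm high. A flat arm 18 mm wide, at 24 to 34 mm height, runs along x from a counterweight ball (radius 14 mm, x = -42 mm) to the red knob (x = +60 mm). Balanced: grip the hub from above across its free y faces.
- knob_mid (a point): Middle of the crank's red knob, 55 mm above the hub's underside, 60 mm from the hub's axis: an upright cylinder of 22 mm diameter, from 37 to 73 mm height, which spins freely on its pin. Winding takes about 3 N at the knob; more than about 20 N there is forcing it.
- socket_mouth (a point): Centre of the square socket's mouth in the hub's underside (the crank's origin): 16.4 mm wide with a 1.5 mm chamfer, 25 mm deep, sides along the crank's x and y. It goes over the shaft when square to it within about 0.15 rad (any quarter turn fits); home, the mouth rests on the collar, 22 mm below the shaft's top.
- bath_rim (a point): Centre of the bath's upper rim, 124 mm above the bench with the bath down.
- amber_bottle: Amber bottle, radius 34 mm, 150 mm high; bystander. Origin under its centre.
- cream_jar: Small yellow jar, radius 24 mm, 55 mm high; bystander. Origin under its centre.
- beaker: Glass beaker, radius 32 mm, 75 mm high; bystander. Origin under its centre.
Mind the look-alikes: they are no part of the job. Of the things that look like the crank, take the one that is farthest to the robot's right at the start.

How it is judged:
On the way, in this order (a step that is already met when the one before it is completed fails the run):
1. the crank is home on the square shaft (z of socket_mouth in the frame of shaft_top below -0.017 m and horizontal distance between socket_mouth and shaft_top below 0.004 m and angle between crank's own z axis and vertical below 0.12 rad and value of joint bath below 0.018 m), for 0.2 s.
2. the bath is wound up past 22 mm with the crank on the shaft (z of socket_mouth in the frame of shaft_top below -0.017 m and horizontal distance between socket_mouth and shaft_top below 0.004 m and angle between crank's own z axis and vertical below 0.12 rad and value of joint bath above 0.022 m), for 0.1 s.
At the end, for the whole second after the job is handed in: The bath is at its top stop (within 1.8 mm), the crank is still home on the shaft (socket mouth at least 17 mm below the shaft's top, within 4 mm of its axis, tilted less than 0.12 rad) and at rest (value of joint bath above 0.0294 m and z of socket_mouth in the frame of shaft_top below -0.017 m and horizontal distance between socket_mouth and shaft_top below 0.004 m and angle between crank's own z axis and vertical below 0.12 rad and linear speed of crank below 0.02 m/s); the robot touches nothing.
It fails at once if the crank is pressed or knocked against the lift with more than 90 N before it is home (z of socket_mouth in the frame of shaft_top above -0.015 m and contact force between crank and lift above 90 N).
It fails at once if the crank is forced: the contact loads in its socket add up to more than 400 N (contact force between crank and lift above 400 N).
It fails at once if the robot bumps the lift (over 15 N) (contact force between any of the fingers, the arm and lift above 15 N).
It fails at once if the bottle, the jar or the beaker is moved over 30 mm or tipped (distance of any of amber_bottle, cream_jar, beaker from where it was at the start of the episode above 0.03 m or angle between any of amber_bottle, cream_jar, beaker's own z axis and vertical above 0.5 rad).
It also fails if it takes over 72 s, if anything falls off the work surface, if the arm or the gripper's body presses on something with over 40 N, if the wrist force passes 120 N, or if a joint passes its speed limit or range.

### The arm

A 6-joint arm with a two-finger parallel gripper is mounted at the origin on the work surface. World frame = base frame: x ahead of the robot, y to its left, z up, the work surface at z = 0. Lengths are in m, angles in rad, forces in N, time in s.
With the tool pointing down it reaches from about 0.375 to 0.9 m from the base axis. Payload 3.1 kg.
Tool frame: the origin (TCP) lies on the mounting face of the last link; the fingertips stand 173 mm ahead of it and the grasp point (between the pads) lies 155 mm ahead of it (bot.tips_ahead is the distance from the TCP to the fingertips, in m); z points along the fingers, y is the line along which they close (so a half turn about z gives the same grasp; the last joint's range is limited). The gripper opens to 85 mm and grips with 20 to 120 N. Pads are 22 mm wide; open, the fingers measure 114 mm over their backs; the gripper's body (76 mm by 85 mm) begins 54 mm behind the grasp point. The pads swing forward as they close: fully open they stand 13 mm farther back than shut.
Start: joints at [1.036, 0.527, 1.433, -0, 1.181, -0.178], TCP at [0.218, 0.586, 0.405] pointing down, gripper open.
Joint ranges: [-3.08, 3.08], [-0.75, 2.2], [0.22, 2.44], [-1.43, 4.57], [0, 2.65], [-2.85, 2.85]. Speed limits (rad/s): [2.79, 2.79, 3.14, 3.14, 3.14, 3.14].

### API

Orientations are given as a 3x3 rotation matrix whose columns are the frame's x, y, z axes.
In Python, from rig import bot, viewer gives the robot as it stands. The module is installed in compiled form; this text tells all that it offers.
- The arm moves only by the tool jog_arm, never from a script. Its argument "rows" is one flat list of numbers, 6 for each row, row after row: the shift along the world's x, y, z in m, then the turn, a rotation vector about the world's x, y, z in rad. A call has 1 to 12 rows; each row shifts and turns the commanded pose from where the row before left it; what a row does not reach is not made up. A row lasts 1/12 s, in which the tool goes at most 41.7 mm and 7.16 degrees, less where a joint would pass 70% of its speed; a pose out of reach is approached as far as the arm can. A call is refused whole if a number of a shift passes 0.0417 or a number of a turn 0.125, either way. A call with a gripper value outside its range is refused whole. "hand" is the finger opening in m, from 0 to 0.0854, set as the call begins (left out, the last holds). The fingers move at their own pace and stop on an object; "grip_force" is the grip in N (left out, the last holds). Time passes only in rows, so rows that do not move let the fingers close. It gives the time, the measured TCP pose, the force, the opening and the grip force at its end, in the units of the state.
- bot.sense(): the state, without advancing time (a new reading comes with each control period).
- viewer.get_image(name): name is "scene" or "side" or "wrist"; returns a dict with "frame" (384x512x3 uint8, red, green, blue), "fx", "fy", "cx", "cy" (pixels), "extrinsics" (4x4, takes a point from camera to world coordinates). Camera axes: x right, y up, looking along -z (the intrinsics and any distortion apply to the point x, -y, -z); pixel columns grow to the right and rows downward; lengths in m; the calibration is good to about 2 mm. A picture is of the moment at which its call begins. There is no depth.
- bot.sign_off(): hands the job in; it is judged then, once.
The state is a dict: "t": time; "joints": joint angles; "qvel": joint speeds; "joint_torque": joint torques, N m; "tcp_pos": TCP position; "orientation": TCP orientation; "force": force on the tool from outside, world axes, zero at the start; "moment": the same for the moment, N m; "width": finger opening in m; "grasp_force": force on a finger pad.
Only numpy, scipy, OpenCV 4.12 (cv2) and the standard library are available. Lean on these libraries where they do the work, as an engineer would, in place of code of your own. Each camera call takes 0.05 s, during which the arm holds its last target. There are 200 camera calls.

## Working session

There is one attempt and no reset: what is moved stays moved. The work goes in short steps, Python scripts to look and compute and a tool call to move; the robot and the scene stay as the last step left them, time stands still between calls to the robot, and variables do not carry over. Pictures are saved under pics/ and viewed, at most 10 in all, crops included, and the job is handed in when it is done.

Besides the shell and the picture viewer there is one more tool, called by a JSON object that holds its "fn" and its "kwargs". jog_arm: Moves the arm, as the interface text tells. Its arguments: {"type":"object","properties":{"rows":{"type":"array"},"hand":{"type":"number"},"grip_force":{"type":"number"}},"required":["rows"]}

```bash
mkdir -p pics; cat > h.py <<'E'
import numpy as np, cv2
from rig import bot, viewer
def grab(n,f):
    d=viewer.get_image(n); cv2.imwrite(f'pics/{f}.png',d['frame'][:,:,::-1]); np.savez(f'pics/{f}.npz',**d); return d
def load(f): return dict(np.load(f'pics/{f}.npz'))
def ray(d,u,v):
    k=np.array([(u-d['cx'])/d['fx'],-(v-d['cy'])/d['fy'],-1.]); E=d['extrinsics']; r=E[:3,:3]@k; return E[:3,3],r/np.linalg.norm(r)
def onz(d,u,v,z):
    o,r=ray(d,u,v); return o+r*(z-o[2])/r[2]
def tri(d1,p1,d2,p2):
    A=np.zeros((3,3));b=np.zeros(3);L=[]
    for d,p in((d1,p1),(d2,p2)):
        o,r=ray(d,*p);M=np.eye(3)-np.outer(r,r);A+=M;b+=M@o;L.append((M,o))
    x=np.linalg.solve(A,b); return x,[np.linalg.norm(M@(x-o)) for M,o in L]
def proj(d,P):
    E=d['extrinsics'];c=E[:3,:3].T@(np.asarray(P)-E[:3,3]); return np.array([d['cx']+d['fx']*c[0]/-c[2],d['cy']-d['fy']*c[1]/-c[2]])
E
python3 - <<'E'
from h import *
a=grab('scene','sc0');b=grab('side','si0')
m=np.hstack([a['frame'],b['frame']])[:,:,::-1]
cv2.imwrite('pics/both.png',cv2.resize(np.vstack([a['frame'],b['frame']])[:,:,::-1],(800,1200))[:600])
cv2.imwrite('pics/s1.png',cv2.resize(a['frame'][:,:,::-1],(800,600)));cv2.imwrite('pics/s2.png',cv2.resize(b['frame'][:,:,::-1],(800,600)))
for d in(a,b):
    print(d['fx'],d['cx'],d['extrinsics'].round(3).tolist(),[k for k in d])
    f=d['frame'].astype(int);mk=((f[...,0]>120)&(f[...,1]<70)&(f[...,2]<70)).astype(np.uint8)
    n,l,s,c=cv2.connectedComponentsWithStats(mk)
    print([(s[i].tolist(),c[i].round(1).tolist()) for i in range(1,n) if s[i,4]>10])
E
```

```text
369.8435878073878 259.30176101603615 [[0.294, -0.568, 0.769, 1.29], [0.956, 0.186, -0.228, -0.143], [-0.014, 0.802, 0.597, 0.672], [0.0, 0.0, 0.0, 1.0]] ['frame', 'fx', 'fy', 'cx', 'cy', 'extrinsics']
[([138, 153, 13, 10, 40], [143.6, 156.6]), ([344, 161, 6, 4, 19], [346.4, 162.6]), ([498, 169, 10, 15, 57], [502.7, 176.1]), ([364, 188, 7, 4, 23], [367.3, 189.5]), ([326, 197, 8, 5, 32], [329.2, 199.2])]
451.3329529419389 248.63957597702506 [[-0.945, 0.261, -0.199, 0.357], [-0.328, -0.73, 0.6, 0.651], [0.011, 0.632, 0.775, 0.857], [0.0, 0.0, 0.0, 1.0]] ['frame', 'fx', 'fy', 'cx', 'cy', 'extrinsics']
[]
```

View pics/s1.png

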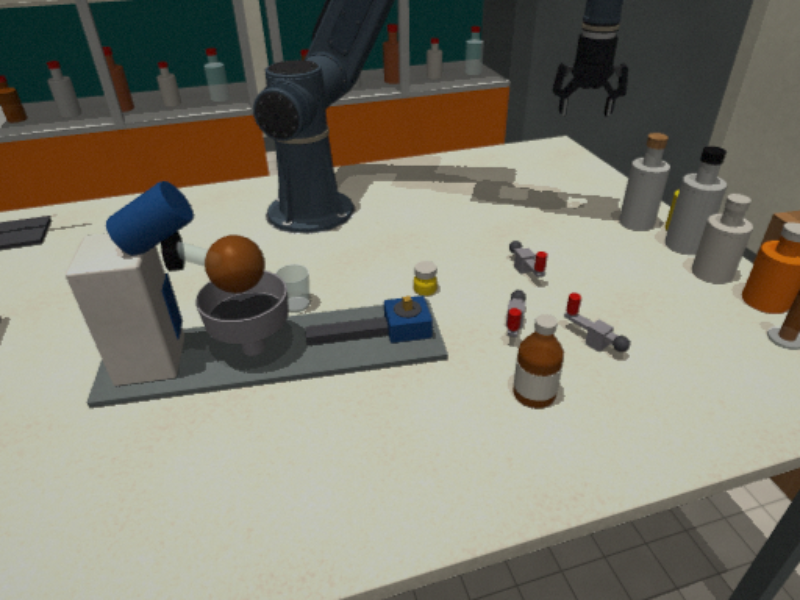

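View pics/s2.png

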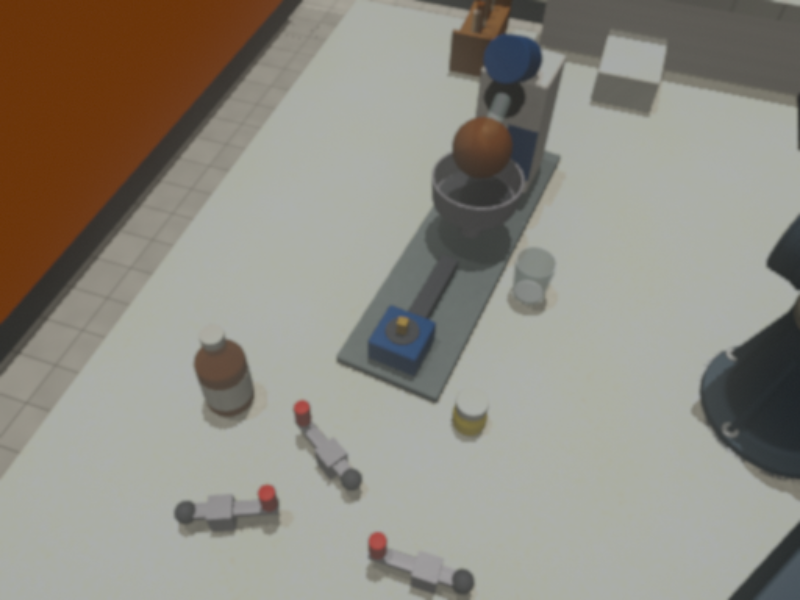

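The scene view shows three cranks, with knobs at 800-px (541,262), (514,320) and (573,305). The brass square is at (407,300) on the blue gearbox. In the side view the knobs are at (377,545), (303,413) and (267,497), and the shaft is at (403,324). The crank farthest right (lowest y) looks like the one at scene (517,310), side (328,450).

```bash
python3 - <<'E'
from h import *
a=load('sc0');b=load('si0')
def cent(d,p,r,hs):
    u,v=int(p[0]/1.5625),int(p[1]/1.5625)
    h=cv2.cvtColor(d['frame'],cv2.COLOR_RGB2HSV).astype(int)[v-r:v+r,u-r:u+r]
    lo,hi,smin,vmin=hs
    H=h[...,0]; m=((H>=lo)&(H<=hi) if lo<=hi else (H>=lo)|(H<=hi))&(h[...,1]>smin)&(h[...,2]>vmin)
    y,x=np.nonzero(m); return (x.mean()+u-r,y.mean()+v-r),m.sum()
red=(170,8,130,60)
for n,p,q in(('A',(541,262),(377,545)),('B',(514,320),(303,413)),('C',(573,305),(267,497))):
    P,c=cent(a,p,9,red);Q,e=cent(b,q,11,red);print(n,c,e,*[np.round(t,4) for t in tri(a,P,b,Q)])
br=(15,30,120,90)
P,c=cent(a,(407,302),8,br);Q,e=cent(b,(403,324),8,br);print('brass',c,e,P,Q,*[np.round(t,4) for t in tri(a,P,b,Q)])
s=1.5625
for n,p,q in(('ballA',(516,246),(462,580)),('ballB',(518,297),(350,479)),('ballC',(621,344),(185,512)),('hubB',(517,310),(328,450)),('bottlecap',(545,325),(212,335)),('jar',(426,268),(472,402)),('flask',(235,264),(483,148))):
    print(n,*[np.round(t,4) for t in tri(a,np.array(p)/s,b,np.array(q)/s)])
# plate corners z=.015 side
for p in((340,359),(437,397),(559,158)): print(onz(b,p[0]/s,p[1]/s,.015).round(4))
for p in((447,355),(92,401)): print(onz(a,p[0]/s,p[1]/s,.015).round(4))
print(bot.sense()['t'])
E
```

```text
A 79 80 [0.4568 0.3783 0.0552] [0.0009 0.0009]
B 108 49 [0.6078 0.2488 0.0583] [0.0013 0.0013]
C 98 67 [0.6005 0.3676 0.0568] [0.0004 0.0004]
brass 20 23 (np.float64(261.8), np.float64(189.35)) (np.float64(257.5652173913044), np.float64(205.82608695652175)) [0.5223 0.0908 0.0823] [0.0008 0.0008]
ballA [0.3538 0.3797 0.0291] [0.0014 0.0014]
ballB [0.5179 0.3058 0.0267] [0.0002 0.0002]
ballC [0.6913 0.4115 0.0257] [0.0003 0.0003]
hubB [0.5584 0.2819 0.0322] [0.0017 0.0017]
bottlecap [0.7274 0.2328 0.1408] [0.001 0.001]
jar [0.4017 0.1623 0.0491] [0.0014 0.0014]
flask [ 0.4897 -0.1814  0.1839] [0.001 0.001]
[0.5994 0.1349 0.015 ]
[0.4504 0.1487 0.015 ]
[ 0.3841 -0.412   0.015 ]
[0.6159 0.1284 0.015 ]
[ 0.5449 -0.4333  0.015 ]
0.1
```

```bash
python3 - <<'E'
from h import *
s=bot.sense();print(s['orientation'].round(3) if hasattr(s['orientation'],'round') else s['orientation'],s['force'],s['width'],s['grasp_force'],s['moment'])
d=grab('wrist','w0');print(d['fx'],d['cx'],d['cy'])
R=np.array(s['orientation']);E=d['extrinsics'];print('cam in tool',(R.T@(E[:3,3]-s['tcp_pos'])).round(3),(R.T@E[:3,:3]).round(3).tolist())
E
```

```text
[[-0.937  0.349 -0.001]
 [ 0.349  0.937 -0.002]
 [ 0.    -0.002 -1.   ]] [ 0.02538367 -0.03616205  0.28037274] 0.0856117466751819 0.0 [-0.00013416 -0.01382996 -0.00580396]
272.0001850086239 252.12759084855378 193.87079123762058
cam in tool [ 0.075 -0.     0.031] [[0.001, 0.956, 0.293], [1.0, -0.001, 0.0], [0.001, 0.293, -0.956]]
```

{"fn": "jog_arm", "kwargs": {"rows": [0.027,-0.024,0,0,0,0,0.027,-0.024,0,0,0,0,0.027,-0.024,0,0,0,0,0.027,-0.024,0,0,0,0,0.027,-0.024,0,0,0,0,0.027,-0.024,0,0,0,0,0.027,-0.024,0,0,0,0,0.027,-0.024,0,0,0,0,0.027,-0.024,0,0,0,0,0.027,-0.024,0,0,0,0], "hand": 0.0854}}

```text
t: 0.98
tcp_pos: [0.4893, 0.3442, 0.4045]
orientation: [[-0.937, 0.349, -0.001], [0.349, 0.937, -0.0], [0.001, -0.0, -1.0]]
force: [-0.3, 0.9, -0.7]
width: 0.0861
grasp_force: 0.0
```

```bash
python3 - <<'E'
from h import *
grab('wrist','w1')
E
```

{"fn": "jog_arm", "kwargs": {"rows": [0.004,-0.031,0,0,0,0,0.004,-0.031,0,0,0,0,0.004,-0.031,0,0,0,0,0.004,-0.031,-0.016,0,0,0,0.004,-0.031,-0.016,0,0,0,0.004,-0.031,-0.016,0,0,0,0.004,-0.031,-0.016,0,0,0,0.004,-0.031,-0.016,0,0,0,0,0,-0.016,0,0,0,0,0,0,0,0,0]}}

```text
t: 1.87
tcp_pos: [0.5195, 0.0959, 0.306]
orientation: [[-0.936, 0.353, -0.006], [0.353, 0.936, 0.0], [0.006, -0.002, -1.0]]
force: [-0.5, 0.5, -0.5]
width: 0.0853
grasp_force: 0.0
```

```bash
python3 - <<'E'
from h import *
d=grab('wrist','w2')
print(proj(d,[0.5223,.0908,.082]))
u,v=proj(d,[0.5223,.0908,.082]).astype(int)
c=d['frame'][max(v-50,0):v+50,u-50:u+50,::-1]
a=cv2.resize(load('w1')['frame'][:,:,::-1],(800,600))
cv2.imwrite('pics/w1v.png',a)
cv2.imwrite('pics/w2c.png',cv2.resize(c,(500,500),interpolation=cv2.INTER_CUBIC))
E
```

```text
[247.94928224 221.48355752]
```

View pics/w2c.png

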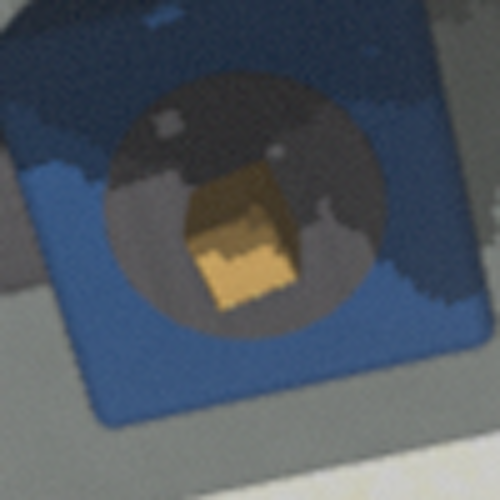

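View pics/w1v.png

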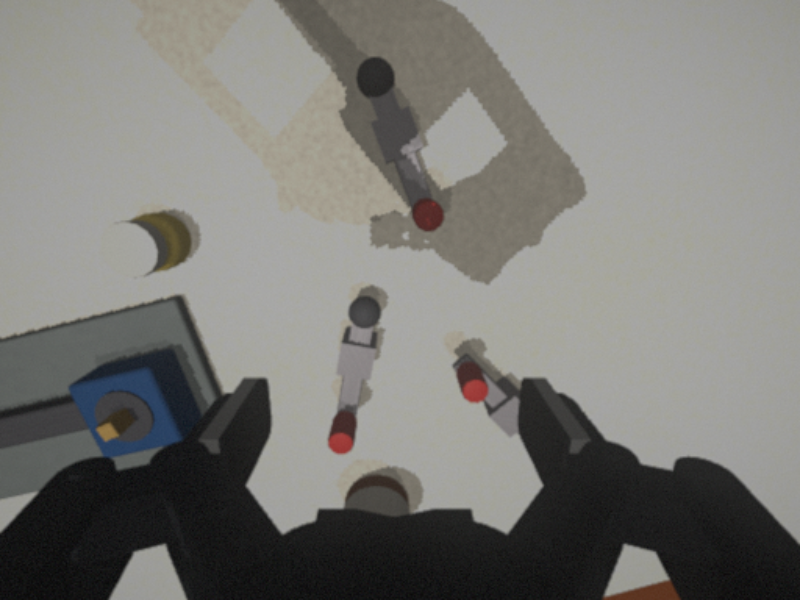

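The crop shows the brass square's top face, with corners at about (222,312), (300,280), (265,208) and (187,240). In w1 the target crank has its ball at (365,311), hub at (357,361) and knob top at (342,442).

```bash
python3 - <<'E'
from h import *
d=load('w2');w=load('w1');a=load('sc0');b=load('si0')
c=[onz(d,197+x/5,171+y/5,.082) for x,y in((222,312),(300,280),(265,208),(187,240))]
print(np.mean(c,0).round(4))
for i in range(4):
    e=c[(i+1)%4]-c[i];print(np.hypot(*e[:2]).round(4),np.degrees(np.arctan2(e[1],e[0])).round(1))
print('tri shaft',tri(d,(245.7,223),b,(257.5,206)),tri(d,(245.7,223),a,(261.8,189.3)))
s=1.5625
ball=tri(w,(365/s,311/s),b,(350/s,479/s));kn=onz(w,342/s,441/s,.073)
print(ball,kn, onz(w,365/s,311/s,.029), onz(w,357/s,360/s,.04))
v=kn-ball[0];print(np.degrees(np.arctan2(v[1],v[0])),np.hypot(*v[:2]),ball[0]+v*42/102)
E
```

```text
[0.5229 0.0887 0.082 ]
0.0132 93.5
0.013 -176.2
0.013 -87.0
0.0131 2.9
tri shaft (array([0.52297783, 0.08861232, 0.0801397 ]), [np.float64(0.000584288954316687), np.float64(0.0005842889543165309)]) (array([0.52298548, 0.09004917, 0.08268228]), [np.float64(0.0012512143962399342), np.float64(0.0012512143962398904)])
(array([0.5161329 , 0.30750118, 0.03000376]), [np.float64(0.0011201000386480903), np.float64(0.0011201000386479806)]) [0.60086221 0.25681344 0.073     ] [0.51531977 0.30775419 0.029     ] [0.55089111 0.28713457 0.04      ]
-30.889194381569382 0.09873349511606817 [0.55102144 0.28662976 0.04770809]
```

{"fn": "jog_arm", "kwargs": {"rows": [0.0055,0.031,0,0,0,-0.03,0.0055,0.031,0,0,0,-0.03,0.0055,0.031,0,0,0,-0.03,0.0055,0.031,0,0,0,-0.03,0.0055,0.031,0,0,0,-0.03,0.0055,0.031,0,0,0,-0.03,0,0.004,-0.01,0,0,0,0,0,0,0,0,0,0,0,0,0,0,0]}}

```text
t: 2.67
tcp_pos: [0.5521, 0.2885, 0.2986]
orientation: [[-0.861, 0.509, -0.002], [0.509, 0.861, -0.001], [0.001, -0.002, -1.0]]
force: [0.2, 0.2, 0.7]
width: 0.0852
grasp_force: 0.0
```

```bash
python3 - <<'E'
from h import *
d=grab('wrist','w3')
cv2.imwrite('pics/w3v.png',cv2.resize(d['frame'][:,:,::-1],(800,600)))
s=bot.sense();print(s['tcp_pos'],np.array(s['orientation']).round(3).tolist(),bot.tips_ahead)
E
```

```text
[0.55247481 0.2876768  0.29887376] [[-0.86, 0.51, -0.001], [0.51, 0.86, -0.001], [0.001, -0.001, -1.0]] 0.1734
```

View pics/w3v.png

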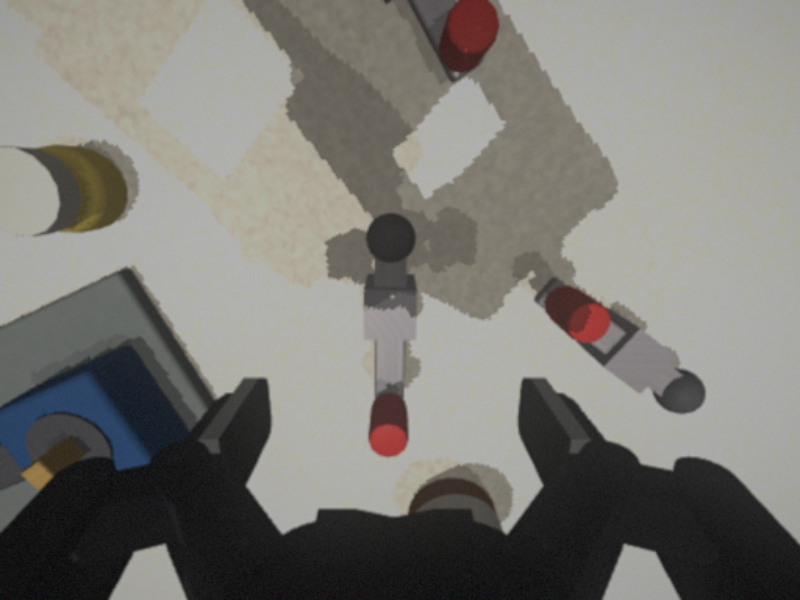

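Crank B lies straight down the wrist image: ball at (391,238), hub top about x 364–416 and y 288–339, knob top at (388,440).

```bash
python3 - <<'E'
from h import *
d=load('w3');w=load('w1');s=1.5625
ball=onz(d,391/s,238/s,.029);kn=onz(d,388.5/s,440/s,.073);hub=onz(d,390/s,313.5/s,.04)
print(ball,kn,hub);v=kn-ball;print(np.degrees(np.arctan2(v[1],v[0])),np.hypot(*v[:2]),ball+v*42/102)
print(tri(d,(388.5/s,440/s),w,(342/s,441/s)),tri(d,(391/s,238/s),w,(365/s,311/s)))
for p in((364,339),(416,339),(364,290),(416,290)):print(onz(d,p[0]/s,p[1]/s,.04).round(4))
E
```

```text
[0.51596276 0.30711231 0.029     ] [0.60225522 0.25486464 0.073     ] [0.55098616 0.28580591 0.04      ]
-31.193731371984605 0.10087718969323127 [0.55149495 0.28559857 0.04711765]
(array([ 0.67511979,  0.2099657 , -0.04978439]), [np.float64(0.0004743540361455239), np.float64(0.00047435403614550404)]) (array([0.51658522, 0.30681285, 0.02430527]), [np.float64(0.0001018775836608074), np.float64(0.00010187758366084119)])
[0.5567 0.265  0.04  ]
[0.5719 0.2908 0.04  ]
[0.5318 0.2804 0.04  ]
[0.5465 0.3053 0.04  ]
```

{"fn": "jog_arm", "kwargs": {"rows": [-0.001,-0.002,-0.02,0,0,0,0,0,-0.02,0,0,0,0,0,-0.02,0,0,0,0,0,-0.02,0,0,0,0,0,-0.02,0,0,0,0,0,-0.017,0,0,0,0,0,0,0,0,0,0,0,0,0,0,0]}}

```text
t: 3.38
tcp_pos: [0.5521, 0.2844, 0.1815]
orientation: [[-0.859, 0.513, -0.002], [0.513, 0.859, -0.001], [0.001, -0.002, -1.0]]
force: [0.2, -0.0, 0.3]
width: 0.0853
grasp_force: 0.0
```

{"fn": "jog_arm", "kwargs": {"rows": [0,0,0,0,0,0,0,0,0,0,0,0,0,0,0,0,0,0,0,0,0,0,0,0,0,0,0,0,0,0,0,0,0,0,0,0,0,0,0,0,0,0], "hand": 0.02, "grip_force": 60}}

```text
t: 3.97
tcp_pos: [0.5526, 0.2858, 0.1828]
orientation: [[-0.859, 0.511, 0.002], [0.511, 0.859, 0.0], [-0.001, 0.001, -1.0]]
force: [-1.4, -0.4, 6.1]
width: 0.0287
grasp_force: 60.6
```

{"fn": "jog_arm", "kwargs": {"rows": [0,0,0.02,0,0,0,0,0,0.03,0,0,0,0,0,0.03,0,0,0,0,0,0.02,0,0,0,-0.004,-0.028,0.01,0,0,0.099,-0.004,-0.028,0,0,0,0.099,-0.004,-0.028,0,0,0,0.099,-0.004,-0.028,0,0,0,0.099,-0.004,-0.028,0,0,0,0.099,-0.004,-0.028,0,0,0,0.099,-0.005,-0.028,0,0,0,0,0,0,0,0,0,0]}}

```text
t: 4.97
tcp_pos: [0.5221, 0.0859, 0.291]
orientation: [[-0.999, -0.054, -0.004], [-0.054, 0.999, -0.002], [0.004, -0.001, -1.0]]
force: [-0.9, 0.3, -2.6]
width: 0.0293
grasp_force: 60.3
```

{"fn": "jog_arm", "kwargs": {"rows": [0,0,0,0,0,0,0,0,0,0,0,0,0,0,0,0,0,0]}}

```text
t: 5.22
tcp_pos: [0.5233, 0.0905, 0.2915]
orientation: [[-0.998, -0.058, -0.0], [-0.058, 0.998, 0.0], [0.0, 0.0, -1.0]]
force: [1.0, 0.0, -3.2]
width: 0.0293
grasp_force: 60.3
```

```bash
python3 - <<'E'
from h import *
d=grab('wrist','w4');e=grab('side','si4');sc=grab('scene','sc4')
s=bot.sense();print(s['tcp_pos'],np.array(s['orientation']).round(3).tolist(),s['force'],s['moment'])
print(proj(d,[.5229,.089,.082]),proj(e,[.5229,.089,.082]))
x=cv2.resize(d['frame'][100:340,130:390,::-1],(520,480))
y=cv2.resize(e['frame'][150:270,200:330,::-1],(520,480),interpolation=cv2.INTER_CUBIC)[:,:280]
cv2.imwrite('pics/w4v.png',np.hstack([x,y]))
E
```

```text
[0.52327445 0.0906437  0.29163224] [[-0.998, -0.059, 0.0], [-0.059, 0.998, 0.0], [-0.0, 0.0, -1.0]] [ 0.80736827  0.67448637 -3.73098862] [ 0.00241637  0.01883546 -0.07406904]
[249.7460832  221.35322954] [257.299326   205.44133265]
```

View pics/w4v.png

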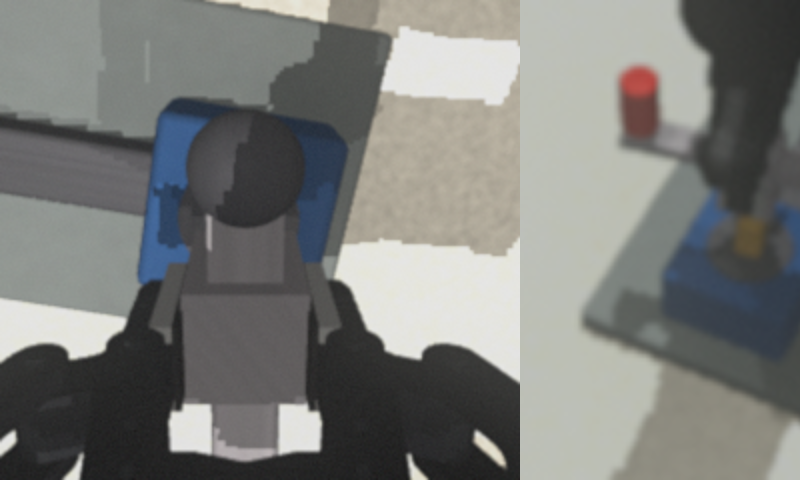

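The wrist crop shows the ball at (246,168) and the hub top from about x 184–309 and y 295–402, all square with the gripper. The side crop shows the knob pointing outward and the brass end still free below.

```bash
python3 - <<'E'
from h import *
d=load('w4');b=load('si4')
f=lambda x,y,z:onz(d,130+x/2,100+y/2,z)
ball=f(246,168,.138);print('ball',ball)
for p in((184,295),(309,295),(184,402),(309,402),(247,348)):print(f(*p,.149).round(4))
h=cv2.cvtColor(b['frame'],cv2.COLOR_RGB2HSV)
# knob in side view
m=((h[...,0]>170)|(h[...,0]<8))&(h[...,1]>130)&(h[...,2]>60);m[:150]=0;m[200:]=0;m[:,:220]=0;m[:,245:]=0
y,x=np.nonzero(m);k=onz(b,x.mean(),y.mean(),.109+.055);print('knob',k,len(x))
# brass now
m=(h[...,0]>=15)&(h[...,0]<=30)&(h[...,1]>120)&(h[...,2]>90);m[:190]=0;m[225:]=0;m[:,:240]=0;m[:,275:]=0;print(np.argwhere(m).mean(0)[::-1],m.sum())
v=k-ball;print(ball[:2]+v[:2]*42/102,np.degrees(np.arctan2(v[1],v[0])),np.hypot(*v[:2]))
E
```

```text
ball [0.48053557 0.08859955 0.138     ]
[0.5084 0.0761 0.149 ]
[0.5067 0.1045 0.149 ]
[0.5374 0.0768 0.149 ]
[0.5356 0.1073 0.149 ]
[0.5214 0.0913 0.149 ]
knob [0.58743018 0.08256698 0.164     ] 43
[nan nan] 0
[0.524551   0.08611555] -3.2300463461024216 0.10706470442755305<stdin>:11: RuntimeWarning: Mean of empty slice.
  ret = um.true_divide(
```

{"fn": "jog_arm", "kwargs": {"rows": [0.001,-0.0015,-0.005,0,0,0,0,0,-0.007,0,0,0,0,0,-0.005,0,0,0,0,0,-0.003,0,0,0,0,0,-0.002,0,0,0,0,0,-0.002,0,0,0,0,0,-0.001,0,0,0,0,0,-0.001,0,0,0,0,0,-0.001,0,0,0,0,0,-0.001,0,0,0]}}

```text
t: 6.2
tcp_pos: [0.5243, 0.0881, 0.2638]
orientation: [[-0.998, -0.057, 0.0], [-0.057, 0.998, -0.0], [-0.0, -0.0, -1.0]]
force: [0.0, -0.4, -3.0]
width: 0.0292
grasp_force: 60.3
```

{"fn": "jog_arm", "kwargs": {"rows": [0,0,-0.001,0,0,0,0,0,-0.001,0,0,0,0,0,-0.001,0,0,0,0,0,-0.001,0,0,0]}}

```text
t: 6.53
tcp_pos: [0.5243, 0.0881, 0.2597]
orientation: [[-0.998, -0.057, 0.0], [-0.057, 0.998, -0.0], [-0.0, -0.0, -1.0]]
force: [0.2, -0.8, -3.2]
width: 0.0291
grasp_force: 60.3
```

Underside is at about 77 mm with no force, so the square is entering.

{"fn": "jog_arm", "kwargs": {"rows": [0,0,-0.0015,0,0,0,0,0,-0.0015,0,0,0,0,0,-0.0015,0,0,0,0,0,-0.0015,0,0,0,0,0,-0.0015,0,0,0,0,0,-0.0015,0,0,0]}}

```text
t: 7.03
tcp_pos: [0.5243, 0.0881, 0.2505]
orientation: [[-0.998, -0.057, -0.0], [-0.057, 0.998, -0.0], [0.0, -0.0, -1.0]]
force: [-0.2, -0.2, -2.8]
width: 0.029
grasp_force: 60.3
```

{"fn": "jog_arm", "kwargs": {"rows": [0,0,-0.001,0,0,0,0,0,-0.001,0,0,0,0,0,-0.001,0,0,0,0,0,0,0,0,0]}}

```text
t: 7.37
tcp_pos: [0.5242, 0.0881, 0.2475]
orientation: [[-0.998, -0.057, -0.0], [-0.057, 0.998, -0.0], [0.0, 0.0, -1.0]]
force: [-0.0, -0.8, -3.4]
width: 0.0294
grasp_force: 60.3
```

{"fn": "jog_arm", "kwargs": {"rows": [0,0,-0.001,0,0,0,0,0,-0.001,0,0,0,0,0,-0.001,0,0,0,0,0,0,0,0,0]}}

```text
t: 7.7
tcp_pos: [0.5242, 0.0881, 0.2445]
orientation: [[-0.998, -0.057, -0.0], [-0.057, 0.998, -0.0], [0.0, 0.0, -1.0]]
force: [-0.3, -1.0, -2.6]
width: 0.0292
grasp_force: 60.3
```

{"fn": "jog_arm", "kwargs": {"rows": [0,0,-0.001,0,0,0,0,0,-0.0007,0,0,0,0,0,0,0,0,0]}}

```text
t: 7.95
tcp_pos: [0.5243, 0.0881, 0.2429]
orientation: [[-0.998, -0.057, -0.0], [-0.057, 0.998, -0.0], [0.0, 0.0, -1.0]]
force: [-0.1, 0.1, -2.6]
width: 0.0291
grasp_force: 60.4
```

{"fn": "jog_arm", "kwargs": {"rows": [0,0,-0.0007,0,0,0,0,0,0,0,0,0]}}

```text
t: 8.12
tcp_pos: [0.5242, 0.0881, 0.2428]
orientation: [[-0.998, -0.057, 0.0], [-0.057, 0.998, -0.0], [-0.0, -0.0, -1.0]]
force: [-2.0, -0.4, 2.0]
width: 0.0288
grasp_force: 61.0
```

{"fn": "jog_arm", "kwargs": {"rows": [0,0,0,0,0,0,0,0,0,0,0,0,0,0,0,0,0,0,0,0,0,0,0,0,0,0,0,0,0,0,0,0,0,0,0,0], "hand": 0.07}}

```text
t: 8.62
tcp_pos: [0.5243, 0.0881, 0.2423]
orientation: [[-0.998, -0.057, 0.0], [-0.057, 0.998, 0.0], [-0.0, -0.0, -1.0]]
force: [-0.8, 0.2, -0.6]
width: 0.07
grasp_force: 0.0
```

{"fn": "jog_arm", "kwargs": {"rows": [0,0,0.02,0,0,0,0,0,0.03,0,0,0,0,0,0.03,0,0,0,0,0,0.03,0,0,0,0,0,0,0,0,0,0,0,0,0,0,0]}}

```text
t: 9.12
tcp_pos: [0.5247, 0.0882, 0.3541]
orientation: [[-0.998, -0.057, 0.005], [-0.057, 0.998, -0.0], [-0.005, -0.0, -1.0]]
force: [-0.8, -0.1, 0.2]
width: 0.0697
grasp_force: 0.0
```

```bash
python3 - <<'E'
from h import *
d=grab('wrist','w5');e=grab('side','si5');c=grab('scene','sc5')
s=bot.sense();print(s['tcp_pos'],s['joints'],s['force'])
x=cv2.resize(d['frame'][:,:,::-1],(480,360))
y=cv2.resize(c['frame'][150:240,210:290,::-1],(320,360),interpolation=cv2.INTER_CUBIC)
cv2.imwrite('pics/w5v.png',np.hstack([x,y]))
E
```

```text
[0.5236052  0.08813361 0.35111377] [-4.38357473e-02  4.76189382e-01  1.72223051e+00 -5.78153306e-05
  9.45982696e-01 -1.67184385e+00] [-0.33231536  0.8732856  -0.44728662]
```

View pics/w5v.png

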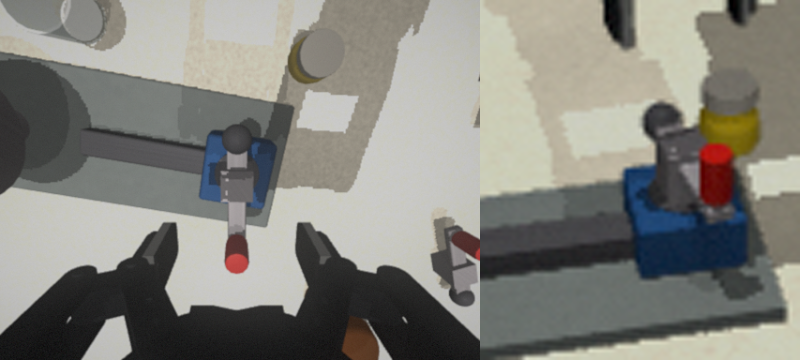

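The crank sits on the collar (contact felt at the expected height) and its knob points away from the robot. Next I measure the knob from several views.

```bash
python3 - <<'E'
from h import *
R={}
for n,P in(('w5',[.583,.092,.115]),('si5',[.583,.092,.115]),('sc5',[.583,.092,.115])):
    d=load(n);u,v=proj(d,P).astype(int);r=22 if n=='w5' else 12
    h=cv2.cvtColor(d['frame'],cv2.COLOR_RGB2HSV)[v-r:v+r,u-r:u+r]
    m=((h[...,0]>170)|(h[...,0]<8))&(h[...,1]>120)&(h[...,2]>50)
    y,x=np.nonzero(m);q=(x.mean()+u-r,y.mean()+v-r);R[n]=(d,q);print(n,(u,v),q,m.sum(),x.min(),x.max(),y.min(),y.max())
for i,j in(('w5','si5'),('w5','sc5'),('si5','sc5')):print(i,j,*[np.round(t,4) for t in tri(*R[i],*R[j])])
d=load('w5');k=1.0667;t=onz(d,237*k,263*k,.133);b=onz(d,236.5*k,138*k,.089);h=onz(d,236.5*k,187*k,.1)
print('top',t,'ball',b,'hub?',h,b+(t-b)*42/102, np.degrees(np.arctan2(*(t-b)[1::-1])))
E
```

```text
w5 (np.int64(252), np.int64(269)) (np.float64(251.96208530805688), np.float64(279.99763033175356)) 422 10 34 22 43
si5 (np.int64(230), np.int64(189)) (np.float64(229.86666666666667), np.float64(184.93333333333334)) 45 8 15 5 11
sc5 (np.int64(269), np.int64(192)) (np.float64(268.4741379310345), np.float64(193.1293103448276)) 116 8 15 6 21
w5 si5 [0.5839 0.0916 0.1294] [0.0001 0.0001]
w5 sc5 [0.5908 0.09   0.1188] [0.002 0.002]
si5 sc5 [0.5882 0.0863 0.1189] [0.0026 0.0026]
top [0.58198094 0.09211201 0.133     ] ball [0.48044114 0.08573632 0.089     ] hub? [0.52378523 0.08827052 0.1       ] [0.52225165 0.08836161 0.10711765] 3.592887622245477
```

{"fn": "jog_arm", "kwargs": {"rows": [0.02,0.001,0,0,0,0,0.02,0.001,0,0,0,0,0.018,0.002,0,0,0,0,0,0,-0.025,0,0,0,0,0,-0.025,0,0,0,0,0,-0.02,0,0,0,0,0,-0.01,0,0,0,0,0,0,0,0,0,0,0,0,0,0,0]}}

```text
t: 10.02
tcp_pos: [0.582, 0.0921, 0.2712]
orientation: [[-0.998, -0.057, -0.003], [-0.057, 0.998, 0.0], [0.003, 0.0, -1.0]]
force: [-0.7, -0.2, 0.3]
width: 0.0699
grasp_force: 0.0
```

{"fn": "jog_arm", "kwargs": {"rows": [0,0,0,0,0,0,0,0,0,0,0,0,0,0,0,0,0,0,0,0,0,0,0,0,0,0,0,0,0,0,0,0,0,0,0,0,0,0,0,0,0,0], "hand": 0.012, "grip_force": 30}}

```text
t: 10.6
tcp_pos: [0.5827, 0.0921, 0.2732]
orientation: [[-0.998, -0.057, 0.002], [-0.057, 0.998, -0.0], [-0.002, -0.0, -1.0]]
force: [0.3, 1.4, 4.0]
width: 0.0215
grasp_force: 30.3
```

```bash
python3 - <<'E'
import numpy as np
# clockwise circle about centre, radius 60 mm, start 3.6 deg, 10-deg steps: chords in m
a=np.radians(3.6-10*np.arange(0,37));p=.06*np.c_[np.cos(a),np.sin(a)]
d=np.diff(p,axis=0).round(4)
for i in range(0,36,9):print(', '.join(f'{x:g}, {y:g}, 0, 0, 0, 0' for x,y in d[i:i+9]))
print(d.sum(0))
E
```

```text
-0.0003, -0.0105, 0, 0, 0, 0, -0.0021, -0.0103, 0, 0, 0, 0, -0.0038, -0.0097, 0, 0, 0, 0, -0.0054, -0.0089, 0, 0, 0, 0, -0.0069, -0.0078, 0, 0, 0, 0, -0.0082, -0.0065, 0, 0, 0, 0, -0.0092, -0.005, 0, 0, 0, 0, -0.0099, -0.0033, 0, 0, 0, 0, -0.0103, -0.0016, 0, 0, 0, 0
-0.0105, 0.0003, 0, 0, 0, 0, -0.0103, 0.0021, 0, 0, 0, 0, -0.0097, 0.0038, 0, 0, 0, 0, -0.0089, 0.0054, 0, 0, 0, 0, -0.0078, 0.0069, 0, 0, 0, 0, -0.0065, 0.0082, 0, 0, 0, 0, -0.005, 0.0092, 0, 0, 0, 0, -0.0033, 0.0099, 0, 0, 0, 0, -0.0016, 0.0103, 0, 0, 0, 0
0.0003, 0.0105, 0, 0, 0, 0, 0.0021, 0.0103, 0, 0, 0, 0, 0.0038, 0.0097, 0, 0, 0, 0, 0.0054, 0.0089, 0, 0, 0, 0, 0.0069, 0.0078, 0, 0, 0, 0, 0.0082, 0.0065, 0, 0, 0, 0, 0.0092, 0.005, 0, 0, 0, 0, 0.0099, 0.0033, 0, 0, 0, 0, 0.0103, 0.0016, 0, 0, 0, 0
0.0105, -0.0003, 0, 0, 0, 0, 0.0103, -0.0021, 0, 0, 0, 0, 0.0097, -0.0038, 0, 0, 0, 0, 0.0089, -0.0054, 0, 0, 0, 0, 0.0078, -0.0069, 0, 0, 0, 0, 0.0065, -0.0082, 0, 0, 0, 0, 0.005, -0.0092, 0, 0, 0, 0, 0.0033, -0.0099, 0, 0, 0, 0, 0.0016, -0.0103, 0, 0, 0, 0
[-5.85469173e-18 -5.20417043e-18]
```

{"fn": "jog_arm", "kwargs": {"rows": [-0.0003,-0.0105,0,0,0,0,-0.0021,-0.0103,0,0,0,0,-0.0038,-0.0097,0,0,0,0,-0.0054,-0.0089,0,0,0,0]}}

```text
t: 10.93
tcp_pos: [0.5709, 0.0524, 0.273]
orientation: [[-0.998, -0.055, 0.002], [-0.055, 0.998, 0.002], [-0.002, 0.002, -1.0]]
force: [0.5, 6.2, 5.4]
width: 0.0208
grasp_force: 30.7
```

{"fn": "jog_arm", "kwargs": {"rows": [-0.0069,-0.0078,0,0,0,0,-0.0082,-0.0065,0,0,0,0,-0.0092,-0.005,0,0,0,0,-0.0099,-0.0033,0,0,0,0,-0.0103,-0.0016,0,0,0,0]}}

```text
t: 11.35
tcp_pos: [0.5272, 0.0277, 0.2732]
orientation: [[-0.998, -0.055, 0.006], [-0.055, 0.999, 0.001], [-0.006, 0.001, -1.0]]
force: [3.9, 4.1, 3.2]
width: 0.0209
grasp_force: 30.6
```

{"fn": "jog_arm", "kwargs": {"rows": [-0.0105,0.0003,0,0,0,0,-0.0103,0.0021,0,0,0,0,-0.0097,0.0038,0,0,0,0,-0.0089,0.0054,0,0,0,0,-0.0078,0.0069,0,0,0,0,-0.0065,0.0082,0,0,0,0,-0.005,0.0092,0,0,0,0,-0.0033,0.0099,0,0,0,0,-0.0016,0.0103,0,0,0,0]}}

```text
t: 12.1
tcp_pos: [0.4618, 0.0836, 0.273]
orientation: [[-0.998, -0.058, -0.001], [-0.058, 0.998, -0.002], [0.001, -0.002, -1.0]]
force: [-0.8, -5.7, 8.3]
width: 0.0209
grasp_force: 30.9
```

{"fn": "jog_arm", "kwargs": {"rows": [0.0003,0.0105,0,0,0,0,0.0021,0.0103,0,0,0,0,0.0038,0.0097,0,0,0,0,0.0054,0.0089,0,0,0,0,0.0069,0.0078,0,0,0,0,0.0082,0.0065,0,0,0,0,0.0092,0.005,0,0,0,0,0.0099,0.0033,0,0,0,0,0.0103,0.0016,0,0,0,0]}}

```text
t: 12.85
tcp_pos: [0.5165, 0.1481, 0.2729]
orientation: [[-0.998, -0.058, -0.007], [-0.058, 0.998, -0.001], [0.007, -0.001, -1.0]]
force: [-5.1, 1.4, 13.4]
width: 0.021
grasp_force: 31.8
```

{"fn": "jog_arm", "kwargs": {"rows": [0.0105,-0.0003,0,0,0,0,0.0103,-0.0021,0,0,0,0,0.0097,-0.0038,0,0,0,0,0.0089,-0.0054,0,0,0,0,0.0078,-0.0069,0,0,0,0,0.0065,-0.0082,0,0,0,0,0.005,-0.0092,0,0,0,0,0.0033,-0.0099,0,0,0,0,0.0016,-0.0103,0,0,0,0]}}

```text
t: 13.6
tcp_pos: [0.5822, 0.0923, 0.2729]
orientation: [[-0.998, -0.056, -0.0], [-0.056, 0.998, 0.002], [0.0, 0.002, -1.0]]
force: [-0.0, 4.5, 6.3]
width: 0.021
grasp_force: 30.7
```

{"fn": "jog_arm", "kwargs": {"rows": [-0.0003,-0.0105,0,0,0,0,-0.0021,-0.0103,0,0,0,0,-0.0038,-0.0097,0,0,0,0,-0.0054,-0.0089,0,0,0,0,-0.0069,-0.0078,0,0,0,0,-0.0082,-0.0065,0,0,0,0,-0.0092,-0.005,0,0,0,0,-0.0099,-0.0033,0,0,0,0,-0.0103,-0.0016,0,0,0,0]}}

```text
t: 14.35
tcp_pos: [0.5271, 0.0279, 0.2732]
orientation: [[-0.998, -0.055, 0.006], [-0.055, 0.998, 0.0], [-0.006, 0.0, -1.0]]
force: [3.8, 3.7, 4.5]
width: 0.0213
grasp_force: 30.7
```

{"fn": "jog_arm", "kwargs": {"rows": [-0.0105,0.0003,0,0,0,0,-0.0103,0.0021,0,0,0,0,-0.0097,0.0038,0,0,0,0,-0.0089,0.0054,0,0,0,0]}}

```text
t: 14.68
tcp_pos: [0.4877, 0.0384, 0.2733]
orientation: [[-0.998, -0.058, 0.006], [-0.058, 0.998, -0.003], [-0.005, -0.003, -1.0]]
force: [2.6, -4.7, 6.0]
width: 0.0214
grasp_force: 30.7
```

```bash
python3 - <<'E'
import numpy as np
for n0,st in((400,5),):
  a=np.radians(3.6-130-5*np.arange(0,65));p=.06*np.c_[np.cos(a),np.sin(a)]
  d=np.diff(p,axis=0).round(4)
  for i in range(0,60,4):print(130+5*i,', '.join(f'{x:g}, {y:g}, 0, 0, 0, 0' for x,y in d[i:i+4]))
from h import *
# bath height check: rim edge in scene, before vs now
a=load('sc0');b=grab('scene','sc6');print(bot.sense()['force'])
cv2.imwrite('pics/bath.png',cv2.resize(np.hstack([a['frame'][100:260,90:200,::-1],b['frame'][100:260,90:200,::-1]]),(770,560),interpolation=cv2.INTER_CUBIC))
E
```

```text
130 -0.0041, 0.0033, 0, 0, 0, 0, -0.0038, 0.0036, 0, 0, 0, 0, -0.0034, 0.0039, 0, 0, 0, 0, -0.0031, 0.0042, 0, 0, 0, 0
150 -0.0027, 0.0045, 0, 0, 0, 0, -0.0023, 0.0047, 0, 0, 0, 0, -0.0019, 0.0049, 0, 0, 0, 0, -0.0015, 0.005, 0, 0, 0, 0
170 -0.001, 0.0051, 0, 0, 0, 0, -0.0006, 0.0052, 0, 0, 0, 0, -0.0001, 0.0052, 0, 0, 0, 0, 0.0004, 0.0052, 0, 0, 0, 0
190 0.0008, 0.0052, 0, 0, 0, 0, 0.0013, 0.0051, 0, 0, 0, 0, 0.0017, 0.005, 0, 0, 0, 0, 0.0021, 0.0048, 0, 0, 0, 0
210 0.0025, 0.0046, 0, 0, 0, 0, 0.0029, 0.0043, 0, 0, 0, 0, 0.0033, 0.0041, 0, 0, 0, 0, 0.0036, 0.0038, 0, 0, 0, 0
230 0.0039, 0.0034, 0, 0, 0, 0, 0.0042, 0.0031, 0, 0, 0, 0, 0.0045, 0.0027, 0, 0, 0, 0, 0.0047, 0.0023, 0, 0, 0, 0
250 0.0049, 0.0019, 0, 0, 0, 0, 0.005, 0.0015, 0, 0, 0, 0, 0.0051, 0.001, 0, 0, 0, 0, 0.0052, 0.0006, 0, 0, 0, 0
270 0.0052, 0.0001, 0, 0, 0, 0, 0.0052, -0.0004, 0, 0, 0, 0, 0.0052, -0.0008, 0, 0, 0, 0, 0.0051, -0.0013, 0, 0, 0, 0
290 0.005, -0.0017, 0, 0, 0, 0, 0.0048, -0.0021, 0, 0, 0, 0, 0.0046, -0.0025, 0, 0, 0, 0, 0.0043, -0.0029, 0, 0, 0, 0
310 0.0041, -0.0033, 0, 0, 0, 0, 0.0038, -0.0036, 0, 0, 0, 0, 0.0034, -0.0039, 0, 0, 0, 0, 0.0031, -0.0042, 0, 0, 0, 0
330 0.0027, -0.0045, 0, 0, 0, 0, 0.0023, -0.0047, 0, 0, 0, 0, 0.0019, -0.0049, 0, 0, 0, 0, 0.0015, -0.005, 0, 0, 0, 0
350 0.001, -0.0051, 0, 0, 0, 0, 0.0006, -0.0052, 0, 0, 0, 0, 0.0001, -0.0052, 0, 0, 0, 0, -0.0004, -0.0052, 0, 0, 0, 0
370 -0.0008, -0.0052, 0, 0, 0, 0, -0.0013, -0.0051, 0, 0, 0, 0, -0.0017, -0.005, 0, 0, 0, 0, -0.0021, -0.0048, 0, 0, 0, 0
390 -0.0025, -0.0046, 0, 0, 0, 0, -0.0029, -0.0043, 0, 0, 0, 0, -0.0033, -0.0041, 0, 0, 0, 0, -0.0036, -0.0038, 0, 0, 0, 0
410 -0.0039, -0.0034, 0, 0, 0, 0, -0.0042, -0.0031, 0, 0, 0, 0, -0.0045, -0.0027, 0, 0, 0, 0, -0.0047, -0.0023, 0, 0, 0, 0
[ 1.47258555 -1.89468611  7.83731419]
```

View pics/bath.png

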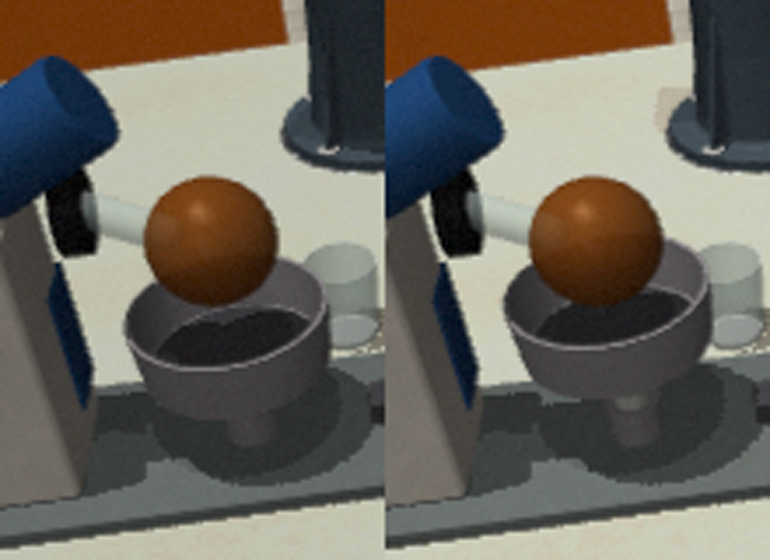

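The left (start) and right (now) bath views show the rim risen about 23 px in the enlarged crop. Before nearing the stop I'll test the grip's slip force and the arm's stiffness with a gentle press down at minimum grip.

{"fn": "jog_arm", "kwargs": {"rows": [0,0,0,0,0,0,0,0,0,0,0,0], "grip_force": 20}}

```text
t: 14.9
tcp_pos: [0.4865, 0.0393, 0.2731]
orientation: [[-0.998, -0.057, 0.001], [-0.057, 0.998, -0.001], [-0.001, -0.001, -1.0]]
force: [-0.4, -1.4, 8.5]
width: 0.0213
grasp_force: 31.0
```

{"fn": "jog_arm", "kwargs": {"rows": [0,0,-0.0007,0,0,0,0,0,0,0,0,0]}}

```text
t: 15.07
tcp_pos: [0.4865, 0.0391, 0.2726]
orientation: [[-0.998, -0.057, 0.001], [-0.057, 0.998, -0.001], [-0.0, -0.001, -1.0]]
force: [-1.9, -2.2, 12.8]
width: 0.0214
grasp_force: 31.8
```

{"fn": "jog_arm", "kwargs": {"rows": [0,0,-0.0007,0,0,0,0,0,0,0,0,0]}}

```text
t: 15.23
tcp_pos: [0.4865, 0.039, 0.2724]
orientation: [[-0.998, -0.057, 0.001], [-0.057, 0.998, -0.002], [-0.001, -0.002, -1.0]]
force: [-2.1, -3.7, 16.0]
width: 0.0211
grasp_force: 32.4
```

{"fn": "jog_arm", "kwargs": {"rows": [0,0,-0.0007,0,0,0,0,0,0,0,0,0]}}

```text
t: 15.4
tcp_pos: [0.4864, 0.0389, 0.2722]
orientation: [[-0.998, -0.058, 0.001], [-0.058, 0.998, -0.002], [-0.001, -0.002, -1.0]]
force: [-3.1, -5.4, 20.7]
width: 0.0214
grasp_force: 33.1
```

The arm is soft, about 6 N/mm. Next I estimate the bath height from the rim, to know where the stop lies.

```bash
python3 - <<'E'
from h import *
a=load('sc0')
for yaw in(-6.0,-6.8,-7.5):
  y=np.radians(yaw);C=np.array([.5228,.0886])+.27*np.array([np.sin(y),-np.cos(y)])
  def z_at(u,v,inset):
    o,r=ray(a,u,v);D=np.linalg.norm(C-o[:2]);t=(D-inset)/np.linalg.norm(r[:2]);return (o+r*t)[2]
  print(yaw,C,'mid',z_at(154.7,190,.005),z_at(153.7,182.9,.005),'near',z_at(154.3,205.7,.072),z_at(152,199.4,.072))
E
```

```text
-6.0 [ 0.49457731 -0.17992091] mid 0.12657933044645586 0.14798149051451925 near 0.1292664698015935 0.14856042497276978
-6.8 [ 0.49083093 -0.17950069] mid 0.12400920120288195 0.1455121228425026 near 0.12647225090009873 0.1458654507159457
-7.5 [ 0.48755793 -0.17909011] mid 0.1217649316911873 0.1433558396153738 near 0.12403230345181204 0.14351216495239316
```

{"fn": "jog_arm", "kwargs": {"rows": [0,0,0.0015,0,0,0,0,0,0.0015,0,0,0], "hand": 0.014, "grip_force": 20}}

```text
t: 15.57
tcp_pos: [0.4865, 0.0393, 0.2736]
orientation: [[-0.998, -0.057, 0.001], [-0.057, 0.998, -0.001], [-0.001, -0.001, -1.0]]
force: [2.6, -0.7, -3.8]
width: 0.0215
grasp_force: 29.7
```

{"fn": "jog_arm", "kwargs": {"rows": [-0.0041,0.0033,0,0,0,0,-0.0038,0.0036,0,0,0,0,-0.0034,0.0039,0,0,0,0,-0.0031,0.0042,0,0,0,0,-0.0027,0.0045,0,0,0,0,-0.0023,0.0047,0,0,0,0]}}

```text
t: 16.07
tcp_pos: [0.4665, 0.0649, 0.2731]
orientation: [[-0.998, -0.058, -0.002], [-0.058, 0.998, -0.0], [0.002, 0.0, -1.0]]
force: [-0.4, -4.3, 4.1]
width: 0.0209
grasp_force: 30.5
```

The rim height puts the start at about 0–2.5 mm, so the stop is expected around 2.05–2.2 turns. I'll wind on to 1.78 turns, then feel.

{"fn": "jog_arm", "kwargs": {"rows": [-0.0019,0.0049,0,0,0,0,-0.0015,0.005,0,0,0,0,-0.001,0.0051,0,0,0,0,-0.0006,0.0052,0,0,0,0,-0.0001,0.0052,0,0,0,0,0.0004,0.0052,0,0,0,0]}}

```text
t: 16.57
tcp_pos: [0.4624, 0.0956, 0.2731]
orientation: [[-0.998, -0.057, -0.001], [-0.057, 0.998, 0.0], [0.001, 0.0, -1.0]]
force: [-1.3, -3.6, 3.9]
width: 0.0211
grasp_force: 30.5
```

{"fn": "jog_arm", "kwargs": {"rows": [0.0008,0.0052,0,0,0,0,0.0013,0.0051,0,0,0,0,0.0017,0.005,0,0,0,0,0.0021,0.0048,0,0,0,0,0.0025,0.0046,0,0,0,0,0.0029,0.0043,0,0,0,0]}}

```text
t: 17.07
tcp_pos: [0.4741, 0.1244, 0.2732]
orientation: [[-0.998, -0.057, -0.0], [-0.057, 0.998, -0.0], [0.0, -0.0, -1.0]]
force: [-1.7, -2.9, 4.6]
width: 0.0212
grasp_force: 30.5
```

{"fn": "jog_arm", "kwargs": {"rows": [0.0033,0.0041,0,0,0,0,0.0036,0.0038,0,0,0,0,0.0039,0.0034,0,0,0,0,0.0042,0.0031,0,0,0,0,0.0045,0.0027,0,0,0,0,0.0047,0.0023,0,0,0,0]}}

```text
t: 17.57
tcp_pos: [0.4985, 0.1435, 0.2732]
orientation: [[-0.998, -0.057, -0.001], [-0.057, 0.998, -0.0], [0.001, -0.0, -1.0]]
force: [-1.7, -5.4, 5.4]
width: 0.0214
grasp_force: 30.7
```

{"fn": "jog_arm", "kwargs": {"rows": [0.0049,0.0019,0,0,0,0,0.005,0.0015,0,0,0,0,0.0051,0.001,0,0,0,0,0.0052,0.0006,0,0,0,0]}}

```text
t: 17.9
tcp_pos: [0.5181, 0.1482, 0.2731]
orientation: [[-0.998, -0.058, -0.003], [-0.058, 0.998, -0.001], [0.003, -0.001, -1.0]]
force: [-4.2, -5.9, 6.6]
width: 0.0208
grasp_force: 30.9
```

{"fn": "jog_arm", "kwargs": {"rows": [0.0052,0.0001,0,0,0,0,0.0052,-0.0004,0,0,0,0,0.0052,-0.0008,0,0,0,0,0.0051,-0.0013,0,0,0,0]}}

```text
t: 18.23
tcp_pos: [0.538, 0.1463, 0.273]
orientation: [[-0.998, -0.057, -0.006], [-0.057, 0.998, 0.0], [0.006, 0.001, -1.0]]
force: [-7.6, -0.5, 8.5]
width: 0.021
grasp_force: 31.0
```

{"fn": "jog_arm", "kwargs": {"rows": [0.005,-0.0017,0,0,0,0,0.0048,-0.0021,0,0,0,0]}}

```text
t: 18.4
tcp_pos: [0.5449, 0.144, 0.2727]
orientation: [[-0.998, -0.054, -0.016], [-0.054, 0.999, 0.005], [0.015, 0.006, -1.0]]
force: [-14.5, 9.7, 15.5]
width: 0.021
grasp_force: 31.8
```

{"fn": "jog_arm", "kwargs": {"rows": [0,0,0,0,0,0,0,0,0,0,0,0]}}

```text
t: 18.57
tcp_pos: [0.545, 0.1441, 0.2727]
orientation: [[-0.998, -0.055, -0.014], [-0.055, 0.998, 0.004], [0.014, 0.005, -1.0]]
force: [-10.5, 5.5, 11.4]
width: 0.0211
grasp_force: 31.5
```

{"fn": "jog_arm", "kwargs": {"rows": [0.002,-0.0009,0,0,0,0,0,0,0,0,0,0]}}

```text
t: 18.73
tcp_pos: [0.5461, 0.1437, 0.2727]
orientation: [[-0.998, -0.055, -0.017], [-0.055, 0.998, 0.005], [0.017, 0.006, -1.0]]
force: [-13.4, 8.5, 14.4]
width: 0.0209
grasp_force: 31.6
```

```bash
python3 - <<'E'
from h import *
c=grab('scene','sc7');w=grab('wrist','w7');g=load('sc6')
cv2.imwrite('pics/b7.png',np.hstack([cv2.resize(np.hstack([g['frame'][140:240,100:200,::-1],c['frame'][140:240,100:200,::-1]]),(460,230)),cv2.resize(c['frame'][130:230,220:320,::-1],(300,230),interpolation=cv2.INTER_CUBIC)]))
E
```

```text
(no output)
```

View pics/b7.png

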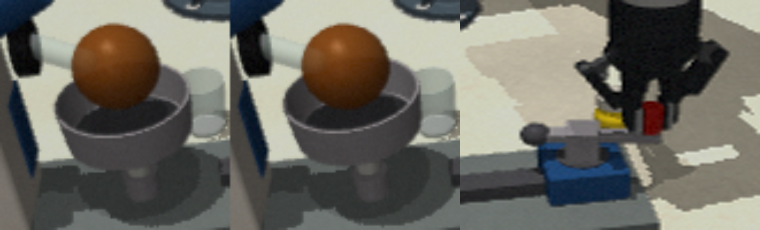

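Tangential force has jumped from about 4 N to 16 N and the knob yields only about half of each step. One small nudge more will confirm the stop.

{"fn": "jog_arm", "kwargs": {"rows": [0.0014,-0.0007,0,0,0,0,0,0,0,0,0,0,0,0,0,0,0,0]}}

```text
t: 19.08
tcp_pos: [0.5468, 0.1434, 0.2726]
orientation: [[-0.998, -0.055, -0.018], [-0.055, 0.998, 0.006], [0.018, 0.007, -1.0]]
force: [-14.6, 9.0, 13.2]
width: 0.0212
grasp_force: 31.6
```

```bash
python3 - <<'E'
from h import *
s=bot.sense();print(s['tcp_pos'],s['force'],s['moment'])
f=[load(n)['frame'].astype(np.float32).mean(2) for n in('sc0','sc6','sc7')]
# vertical bath shift by phase correlation on the near wall+rim patch (away from flask)
for i,j in((0,1),(1,2),(0,2)):
    t=f[i][195:222,130:182]  # near rim patch
    best=cv2.matchTemplate(f[j][180:226,124:188],t,cv2.TM_CCOEFF_NORMED);_,m,_,l=cv2.minMaxLoc(best)
    x,y=l; r=best[:,x]; dy=0
    if 0<y<len(r)-1: dy=.5*(r[y-1]-r[y+1])/(r[y-1]-2*r[y]+r[y+1])
    print(i,j,m,'shift',l[0]-6,y+dy-15)
E
```

```text
[0.54682364 0.14342891 0.27264752] [-14.57807897   8.97932093  13.24199445] [1.1400193  2.47916617 0.00859101]
0 1 0.758944571018219 shift -1 -6.0038004
1 2 0.7885834574699402 shift -1 -1.9190054
0 2 0.6290445923805237 shift -2 -8.024347
```

The tool only tilts and the knob stays put under 17 N, so this is the stop. I'll relax, release and withdraw upward.

{"fn": "jog_arm", "kwargs": {"rows": [-0.0012,0.0007,0,0,0,0,-0.0012,0.0007,0.0005,0,0,0,0,0,0,0,0,0]}}

```text
t: 19.33
tcp_pos: [0.5455, 0.144, 0.2728]
orientation: [[-0.998, -0.056, -0.015], [-0.056, 0.998, 0.004], [0.014, 0.004, -1.0]]
force: [-10.5, 4.7, 9.3]
width: 0.0209
grasp_force: 31.1
```

{"fn": "jog_arm", "kwargs": {"rows": [0,0,0,0,0,0,0,0,0,0,0,0,0,0,0,0,0,0,0,0,0,0,0,0,0,0,0,0,0,0], "hand": 0.042}}

```text
t: 19.75
tcp_pos: [0.5504, 0.1419, 0.2736]
orientation: [[-0.998, -0.057, 0.001], [-0.057, 0.998, 0.0], [-0.001, 0.0, -1.0]]
force: [0.4, -0.9, -0.2]
width: 0.0417
grasp_force: 0.0
```

{"fn": "jog_arm", "kwargs": {"rows": [0,0,0.008,0,0,0,0,0,0.015,0,0,0,0,0,0.025,0,0,0,0,0,0.03,0,0,0,0,0,0.03,0,0,0,0,0,0,0,0,0,0,0,0,0,0,0,0,0,0,0,0,0]}}

```text
t: 20.42
tcp_pos: [0.5495, 0.1418, 0.3817]
orientation: [[-0.998, -0.057, -0.0], [-0.057, 0.998, 0.0], [0.0, 0.0, -1.0]]
force: [0.6, 0.6, -0.4]
width: 0.042
grasp_force: 0.0
```

```bash
python3 - <<'E'
from h import *
c=grab('scene','sc8');w=grab('wrist','w8');b=grab('side','si8')
cv2.imwrite('pics/f8.png',np.hstack([cv2.resize(c['frame'][130:240,90:310,::-1],(440,220)),cv2.resize(w['frame'][:,:,::-1],(293,220))]))
f=[load(n)['frame'].astype(np.float32).mean(2) for n in('sc7','sc8')]
r=cv2.matchTemplate(f[1][180:226,124:188],f[0][187:214,130:182],cv2.TM_CCOEFF_NORMED);print(cv2.minMaxLoc(r),'expect (6,7)')
E
```

```text
(-0.1708909571170807, 0.9962549805641174, (8, 16), (6, 7)) expect (6,7)
```

View pics/f8.png

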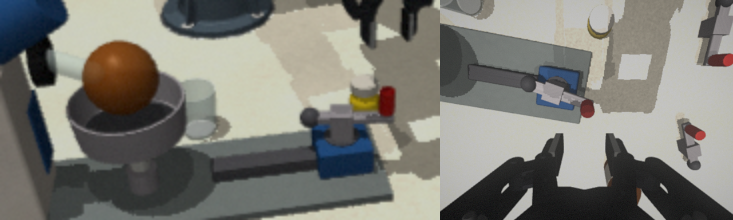

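The crank sits upright on the gearbox, the bath is up and has not moved since release, and the gripper is clear.

```bash
python3 -c "
from rig import bot
print(bot.sign_off())"
```

```text
the job is handed in; nothing more can be done
None
```

The crank was fitted home on the brass shaft and wound clockwise about 1.8 turns, until the knob stopped dead at about 17 N and the bath had risen roughly 25 mm; I took that as the top stop, released clear and handed in at about 20.5 s, and the hand-in gave no verdict.

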